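# Block and lock a curling handle in its drawer

### The arm

A 7-joint arm with a two-finger parallel gripper is mounted at the origin on the work surface. World frame = base frame: x ahead of the robot, y to its left, z up, the work surface at z = 0. Lengths are in mm, angles in rad, forces in N, time in s.
With the tool pointing down it reaches from about 350 to 900 mm from the base axis. Payload 8.1 kg.
Tool frame: the origin (TCP) lies midway between the tips of the shut fingers; the grasp point (between the pads) lies r.pinch_z behind it (r.pinch_z is the distance from the TCP to the grasp point, in mm); z points along the fingers, y is the line along which they close (so a half turn about z gives the same grasp; the last joint's range is limited). The gripper opens to 85 mm and grips with 20 to 120 N. Pads are 22 mm wide; open, the fingers measure 114 mm over their backs; the gripper's body (76 mm by 85 mm) begins 54 mm behind the grasp point. The pads swing forward as they close: fully open they stand 13 mm farther back than shut.
Start: joints at [-1.373, 0.434, 0.025, 1.573, -0.012, 1.134, -0.075], TCP at [185.205, 596.943, 231.323] pointing down, gripper open.
Joint ranges: [-2.62, 2.62], [-0.44, 2.09], [-1.27, 1.32], [0.08, 2.57], [-1.32, 4.46], [0.12, 2], [-2.74, 2.74]. Speed limits (rad/s): [2.22, 2.22, 3.01, 3.01, 3.14, 3.14, 3.14].

### API

Orientations are given as a unit quaternion [x, y, z, w].
In Python, from cell import r, inverse_kinematics, capture, get_calibration, order, silhouettes gives the robot as it stands. Calls block until the motion is done:
- r.move_ptp(position, orientation): joint-space move of the TCP to a pose.
- r.servo_line(position, frame=None, max_speed=150): straight line of the TCP; frame=None keeps the orientation; max_speed is the mean speed in mm/s.
- r.set_joints(angles): joint-space move.
- r.command_gripper(opening): finger opening in mm; the grip force is fixed at half the most; returns when the fingers have stopped.
- r.wait(seconds).
- inverse_kinematics(position, orientation): joint angles nearest the present ones, or None.
- capture(name): name is "scene" or "top" or "wrist"; returns (picture, depth): 400x640x3 uint8, red, green, blue; 400x640 float32, mm along the optical axis (not along the pixel's ray), 0 where there is no reading.
- get_calibration(name): a dict with "fovy" (degrees; the focal length in pixels is half the picture's height over the tangent of half this angle, whatever the lens; pixels are square), "cx", "cy" (the principal point, pixels), "camera_from_world" (4x4, takes a point from world to camera coordinates); the wrist camera has in their place "tool_from_camera" (4x4, takes a point from camera to tool coordinates, whose origin is the TCP and whose axes are the flange's). Camera axes: x right, y down, z forward; pixel columns grow to the right and rows downward; lengths in mm; the calibration is good to about 2 mm. A picture is of the moment at which its call begins: read the wrist's pose just before it. get_calibration takes no time and is no camera call.
A pose or a line that the arm cannot do raises r.PlanningError and nothing moves.
- order.hand_in(): hands the job in; it is judged then, once.
Trained networks look in the newest picture that a camera, given by its name, has taken for a name from the list of things; names that differ only in an ending like _2 or _b are one class to them, and where a whole thing is asked for, a point or a joint stands for the part that bears it (a point fixed in the world has none). Each returns a list of dicts, best first, with "score" (0 to 1); they miss things now and then, are a little off and sometimes report something else, mostly with a low value. They report only what shows in the picture. A call takes as long as a camera call. They do not tell look-alikes from the thing itself.
- silhouettes(camera, query): "pixels" (400x640 bool, what is visible of it) and "uv" ([column, row] in pixels, amid what is visible of it).
Readings, each from a call of its own:
- r.read_time(): time.
- r.read_joint_pos(): joint angles.
- r.read_dq(): joint speeds.
- r.read_tau(): joint torques, N m.
- r.read_tool_pos(): TCP position.
- r.read_tool_rot(): TCP orientation.
- r.read_ft_force(): force on the tool from outside, world axes, zero at the start.
- r.read_moment(): the same for the moment, N m.
- r.read_finger_gap(): finger opening in mm.
- r.read_gripper_force(): force on a finger pad.
Only numpy, scipy, OpenCV 4.12 (cv2) and the standard library are available. Lean on these libraries where they do the work, as an engineer would, in place of code of your own. Each camera call takes 0.05 s, during which the arm holds its last target. There are 200 camera calls.

### The job

A green handle lies against the end fence of the half-open drawer under the shelf. Stand the wooden blocking piece upright on the drawer floor in the gap between the handle and the red sliding stop, with a broad face towards each, and let it go; then slide the stop along its track by its black grip until fence, handle, block and stop all touch and nothing can shift. Let go of the stop, and leave the granite sample, the steel insert and the torque driver where they are.

Things in the scene. Friction and masses are not known exactly. Their poses are not given: they have to be found in the camera images.
- drawer: Fixed plywood drawer, its place and yaw vary. Origin under the drawer's middle, at its underside, 80 mm over the bench (z below counts from it); x across it, away from the robot; y along it, from fence to stop. Floor top at z 12 mm; inside x -43 to 43, y -190 to 190; walls 10 mm thick, tops at z 42. Behind (x over 60) a carcass and the track, top at z 60.
- shelf_edge (a point): Middle of the lower front edge of the narrow plywood shelf fixed over the drawer: drawer z = 265 mm, x = -10 mm, axes as the drawer's. Board 90 mm deep (x), 580 long, 18 thick, posts at y +-275. It covers the middle line (x = 0) of handle, gap and grip: lean the tool 25 to 45 degrees and reach in from the robot's side. Stock on it up to drawer z 350.
- fence_face (a point): Middle of the face (towards +y, facing the handle) of the fixed aluminium end fence in the drawer, 18 mm above the drawer floor; axes as the drawer's. The fence is 80 mm wide, 36 mm high and 10 mm thick, and is bolted at a different y in the drawer each time.
- handle_mid (a point): Loose green nylon handle, 0.25 kg: flat base 70 mm (x) by 110 mm (y) by 26 mm high with a goose-neck bar on top up to 74 mm above its underside. Point: centre of the base, 13 mm above the drawer floor on which it lies; its axes as the drawer's, nearly. It starts up to 4 mm off the fence and can be pushed along by the block.
- block_mid (a point): Loose light-brown wooden blocking piece, about 0.13 kg, 70 mm (its x) by 45 mm (its y) by 70 mm high, standing on one of two fixed plywood risers (140 x 120 mm, 80 mm high), left or right of the drawer; its x within 0.45 rad of straight away from the robot. Point: its centre, 35 mm up. Broad faces look along its +-y; in the drawer its y lies along the drawer's y. Pinch across its 45 mm.
- stop_face (a point): Middle of the pressing face (looks to -y of the drawer) of the red sliding stop, 30 mm above the drawer floor; axes as the drawer's. The face is a plate 56 mm wide, reaching 58 mm above the drawer floor.
- stop_grip (a point): Black upright grip on the stop, 45 mm behind the pressing face: 18 mm thick along y (pinch it so), 40 mm in x, free above drawer z = 72 mm, top at drawer z = 116 mm. Point: in the middle of the grip, at drawer z = 92 mm; axes as the drawer's.
- stop (a joint): Position of the stop along its track, m: 0 at the far (+y) end, growing as it moves to -y towards the handle, at most 0.145. It starts at 0 to 0.03, slides with about 3 N of friction and stays where it is left. Alone it cannot reach the handle; closed up, fence face to stop face is 155 mm (110 handle + 45 block).
- granite_mid (a point): Squat granite sample, 75 x 60 x 32 mm, loose on the other riser, not to be moved; point at its centre.
- insert_mid (a point): Polished steel cup insert, a ring 76 mm across, 30 mm high, loose on the bench, not to be moved; point at its centre.
- driver_mid (a point): Chrome torque driver, 190 mm long, 35 mm thick, lying roughly along x on the bench, not to be moved; point at its middle, 17 mm up.
Mind the look-alikes: they are no part of the job. There is more than one size of the part that bears block_mid; the job needs the smaller. Of the things that look like the part that bears handle_mid, the larger one is meant.

How it is judged:
By the outcome, as a careful person would: the job done as asked, in the order asked, and still so for the second after the job is handed in, with the robot touching nothing.
It also fails if it takes over 58 s, if anything falls off the work surface, if the arm or the gripper's body presses on something with over 40 N, if the wrist force passes 120 N, or if a joint passes its speed limit or range.

## Working session

There is one attempt and no reset: what is moved stays moved. The work goes in short steps, each a Python script; the robot and the scene stay as the last script left them, time stands still between calls to the robot, and variables do not carry over. Pictures are saved under pics/ and viewed, at most 10 in all, crops included, and the job is handed in when it is done.

```bash
ls; mkdir -p pics; cat > h.py <<'E'
import numpy as np, cv2
from cell import *
def cloud(name, d, T=None):
    c=get_calibration(name); f=200/np.tan(np.radians(c["fovy"])/2)
    v,u=np.mgrid[0:400,0:640]
    P=np.stack([(u-c["cx"])/f*d,(v-c["cy"])/f*d,d,np.ones_like(d)],-1)
    M=np.linalg.inv(c["camera_from_world"]) if T is None else T@c["tool_from_camera"]
    return (P@M.T)[...,:3]
E
python3 - <<'E'
from h import *
for n in ("scene","top"):
    im,d=capture(n); cv2.imwrite(f"pics/{n}0.png",im[...,::-1]); P=cloud(n,d)
    np.savez(f"{n}0.npz",im=im,d=d,P=P)
    print(n,get_calibration(n)["fovy"])
    for q in ("drawer","shelf_edge","fence_face","handle_mid","block_mid","stop_face","stop_grip","stop","granite_mid","insert_mid","driver_mid"):
        try:
            for s in silhouettes(n,q):
                m=s["pixels"]&(d>0)
                print(q,round(s["score"],2),np.round(s["uv"]),m.sum(),np.round(np.median(P[m],0)) if m.any() else "", np.round(np.percentile(P[m],[3,97],axis=0)).tolist() if m.any() else "")
        except Exception as e: print(q,e)
print(r.pinch_z,r.read_time(),r.read_tool_rot())
E
```

```text
pics
scene 52.50822379081519
drawer 0.76 [382. 180.] 16882 [691. -21. 361.] [[617.0, -241.0, 52.0], [793.0, 295.0, 431.0]]
shelf_edge 0.67 [380. 180.] 16893 [691. -22. 361.] [[617.0, -241.0, 59.0], [791.0, 290.0, 431.0]]
fence_face 0.79 [377. 241.] 276 [ 662. -133.  123.] [[623.0, -146.0, 98.0], [700.0, -124.0, 134.0]]
handle_mid 0.94 [320. 254.] 416 [521. -80.  18.] [[497.0, -110.0, 8.0], [547.0, -43.0, 49.0]]
handle_mid 0.74 [368. 224.] 956 [654. -72. 119.] [[626.0, -116.0, 110.0], [692.0, -20.0, 165.0]]
block_mid 0.64 [233. 143.] 1115 [374. 344.  86.] [[323.0, 310.0, 8.0], [426.0, 391.0, 101.0]]
block_mid 0.25 [377. 243.] 237 [ 659. -133.  125.] [[623.0, -137.0, 99.0], [695.0, -124.0, 134.0]]
stop_face 0.67 [346. 149.] 675 [676. 166. 149.] [[648.0, 134.0, 105.0], [721.0, 190.0, 196.0]]
stop_grip 0.58 [343. 145.] 740 [676. 166. 148.] [[648.0, 134.0, 95.0], [723.0, 193.0, 196.0]]
stop_grip 0.15 [256. 181.] 465 [411. 215.  23.] [[358.0, 202.0, -1.0], [511.0, 247.0, 35.0]]
stop 0.71 [344. 146.] 675 [677. 166. 149.] [[648.0, 134.0, 105.0], [723.0, 189.0, 196.0]]
granite_mid 0.72 [374. 
[... 1288 characters left out ...]
.] [[363.0, 202.0, 7.0], [524.0, 233.0, 35.0]]
stop_grip 0.9 [256. 144.] 620 [677. 166. 148.] [[652.0, 133.0, 110.0], [717.0, 198.0, 198.0]]
stop 0.81 [252. 149.] 591 [675. 167. 149.] [[652.0, 134.0, 133.0], [714.0, 198.0, 198.0]]
granite_mid 0.69 [461. 200.] 742 [ 557. -383.  111.] [[521.0, -415.0, 81.0], [594.0, -358.0, 117.0]]
insert_mid 0.58 [293. 241.] 362 [445.  58.  28.] [[412.0, 20.0, -3.0], [480.0, 90.0, 34.0]]
insert_mid 0.21 [238. 247.] 400 [410. 219.  29.] [[360.0, 202.0, 17.0], [495.0, 232.0, 35.0]]
driver_mid 0.73 [237. 242.] 523 [418. 221.  27.] [[360.0, 201.0, -2.0], [524.0, 239.0, 35.0]]
18.700000000000003 1.2 [ 1.49898826e-01  9.88701341e-01  3.26981258e-05 -5.54053755e-06]
```

View pics/scene0.png

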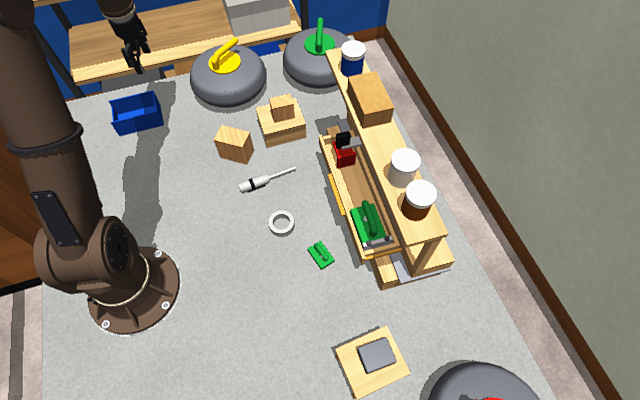

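View pics/top0.png

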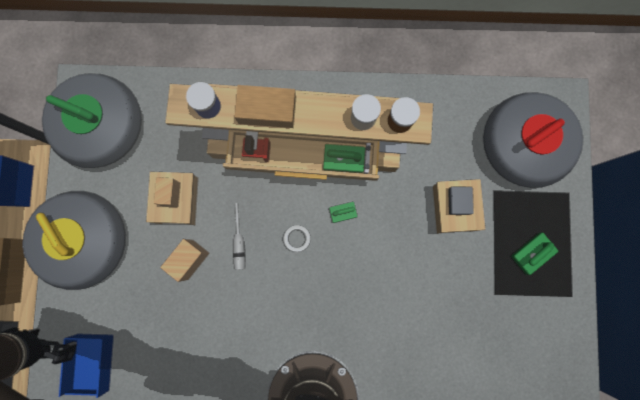

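```bash
python3 - <<'E'
from h import *
def pc(name,box,zl):
    D=np.load(name+"0.npz");P=D["P"];d=D["d"]
    m=(d>0)&(P[...,0]>box[0])&(P[...,0]<box[1])&(P[...,1]>box[2])&(P[...,1]<box[3])&(P[...,2]>zl[0])&(P[...,2]<zl[1])
    Q=P[m]; return Q
for n in("scene","top"):
    for nm,b,z in [("block top",(480,620,340,450),(145,160)),("riser",(460,640,300,480),(74,86)),("stop",(620,740,110,230),(190,204)),
      ("shelf top",(560,800,-300,350),(355,370)),("granite",(500,620,-450,-330),(105,120)),("insert",(390,500,0,110),(22,40)),("handle base",(600,720,-140,0),(112,124)),("wall top",(590,660,-200,280),(117,128))]:
        Q=pc(n,b,z)
        if len(Q)<10: print(n,nm,len(Q));continue
        c,s,a=cv2.minAreaRect(Q[:,:2].astype(np.float32))
        print(n,nm,len(Q),np.round(c),np.round(s),round(a,1),np.round(np.median(Q[:,2]),1))
E
```

```text
scene block top 256 [552. 401.] [49. 70.] 88.6 149.4
scene riser 787 [544. 407.] [141. 124.] 0.7 79.6
scene stop 84 [675. 178.] [21. 40.] 85.1 195.2
scene shelf top 4247 [704.  44.] [580.  91.] 87.3 363.0
scene granite 888 [ 556. -386.] [75. 60.] 1.6 111.8
scene insert 268 [443.  56.] [74. 71.] 73.8 29.4
scene handle base 1116 [660. -70.] [139. 118.] 89.7 118.5
scene wall top 908 [631.  47.] [ 58. 418.] 0.0 120.8
top block top 454 [555. 400.] [47. 70.] 87.9 149.4
top riser 1488 [547. 406.] [140. 122.] 0.1 79.5
top stop 109 [677. 178.] [18. 39.] 88.5 195.6
top shelf top 6387 [706.  42.] [581.  92.] 87.2 363.1
top granite 627 [ 559. -388.] [74. 61.] 2.0 112.2
top insert 305 [446.  54.] [74. 74.] 1.8 29.4
top handle base 1104 [661. -69.] [138. 113.] 89.7 118.4
top wall top 1034 [632.  45.] [ 55. 420.] 0.1 120.9
```

The scene picture shows the small block on the left riser (about 280,107), with the bigger look-alike on the bench (234,143). The large green handle is in the drawer (368,224), and the red stop with its black grip is at (344,148). The top view agrees, with the block at (167,193), the handle at (346,157) and the stop at (255,148). The measured sizes match the task: block 47x70, shelf 580x91 at yaw -2.7°, grip top at z 195.5.

```bash
cat >> h.py <<'E'
from scipy.spatial.transform import Rotation as Ro
YAW=np.radians(-2.75); O=np.array([670.,44.6,80.])
Rd=Ro.from_euler('z',YAW).as_matrix()
def W(p): return O+Rd@np.array(p,float)
def D(p): return Rd.T@(np.array(p,float)-O)
LEAN=np.radians(35)
def rot(yaw=YAW,lean=LEAN):
    z=Ro.from_euler('z',yaw).apply([np.sin(lean),0,-np.cos(lean)]); y=Ro.from_euler('z',yaw).apply([0,1,0])
    return Ro.from_matrix(np.stack([np.cross(y,z),y,z],1))
def tcp(G,R=None): return np.asarray(G,float)+18.7*(R or rot()).as_matrix()[:,2]
def state(s=""): print(s,"t",round(r.read_time(),1),"tcp",np.round(r.read_tool_pos(),1),"F",np.round(r.read_ft_force(),1),"gap",round(r.read_finger_gap(),1))
E
python3 - <<'E'
from h import *
Rb=rot(np.radians(-2.0)); B=np.array([554,400.5,127.])
back=-Rb.as_matrix()[:,2]
q=Rb.as_quat(); p=tcp(B,Rb)
for n,G,R in [("pre",B+80*back,Rb),("pick",B,Rb),("place",W([0,5,60]),rot()),("grip",W([0,133,92]),rot()),("end",W([0,25,92]),rot()),("front",W([-150,5,110]),rot())]:
    s=inverse_kinematics(tcp(G,R),R.as_quat()); print(n,None if s is None else np.round(s,2))
r.move_ptp(p+90*back,q); state("pre")
r.servo_line(p,max_speed=100); state("at")
r.command_gripper(0); state("closed")
r.servo_line(p+[0,0,70],max_speed=100); state("lift")
im,d=capture("scene"); cv2.imwrite("pics/s1.png",cv2.resize(im[60:200,200:400,::-1],None,fx=3,fy=3))
E
```

```text
pre [-1.28  0.4   0.33  2.01  0.79  0.56 -0.1 ]
pick [-1.26  0.56  0.43  2.    0.81  0.37 -0.13]
place [-0.11  0.44 -0.16  2.11  1.55  0.23 -0.19]
grip [-0.77  0.44  0.39  2.03  0.66  0.2   0.45]
end [-0.46  0.38  0.24  2.1   0.83  0.12  0.46]
front [-0.93  0.14  0.64  2.43  1.37  0.12 -0.12]
pre t 2.6 tcp [512.7 403.2 185.6] F [-0.5  0.5 -0.5] gap 85.5
at t 3.6 tcp [564.6 400.5 112.1] F [-0.5 -0.3  0.2] gap 85.4
closed t 4.1 tcp [564.7 400.8 112.2] F [-3.   0.8  6.8] gap 44.4
lift t 5.0 tcp [564.4 399.7 180.9] F [ 0.1 -0.  -2.4] gap 44.3
```

View image.

View pics/s1.png

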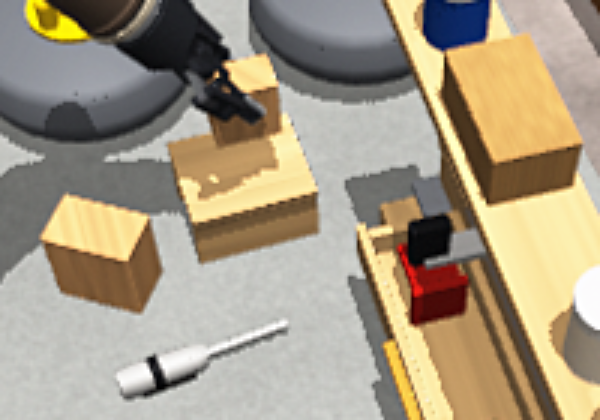

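```bash
python3 - <<'E'
from h import *
im,d=capture("top"); P=cloud("top",d)
D0=np.load("top0.npz")
# handle base top & fence & drawer in drawer frame
Q=(D0["P"]-O)@Rd
m=D0["d"]>0
im0=D0["im"].astype(int)
g=m&(im0[...,1]>im0[...,0]+40)&(im0[...,1]>im0[...,2]+30)&(abs(Q[...,1]+100)<120)&(abs(Q[...,0])<50)&(Q[...,2]>30)
print("green",np.round(np.percentile(Q[g],[1,50,99],axis=0)))
S=np.load("scene0.npz");Qs=(S["P"]-O)@Rd;i=S["im"].astype(int)
g=(S["d"]>0)&(i[...,1]>i[...,0]+40)&(i[...,1]>i[...,2]+30)&(abs(Qs[...,1]+100)<120)&(abs(Qs[...,0])<50)&(Qs[...,2]>30)
print("green s",np.round(np.percentile(Qs[g],[1,50,99],axis=0)))
rd=(S["d"]>0)&(i[...,0]>i[...,1]+60)&(i[...,0]>i[...,2]+60)&(abs(Qs[...,1]-90)<80)&(abs(Qs[...,0])<50)&(Qs[...,2]>15)
print("red s",np.round(np.percentile(Qs[rd],[1,50,99],axis=0)))
# walls: histogram of x for wall-top z
for QQ,dd in((Q,D0["d"]),(Qs,S["d"])):
    w=(dd>0)&(abs(QQ[...,2]-42)<2.5)&(abs(QQ[...,1])<150)&(QQ[...,0]<-30)&(QQ[...,0]>-70)
    print("frontwall",np.round(np.percentile(QQ[w][:,0],[3,50,97]),1))
    f=(dd>0)&(abs(QQ[...,2]-48)<2.5)&(QQ[...,1]<-160)&(abs(QQ[...,0])<45); print("fence top y",np.round(np.percentile(QQ[f][:,1],[3,50,97]),1) if f.any() else 0)
# held block
b=(abs(P[...,0]-554)<60)&(abs(P[...,1]-400)<40)&(P[...,2]>212)&(P[...,2]<224)&(d>0)
print("held top",b.sum(),np.round(np.percentile(P[b],[2,50,98],axis=0)) if b.any() else 0)
# try IK along the route
for yy in (5,):
  for X in (-220,-180,-150,-110,-75,-40,0):
    s=[inverse_kinematics(tcp(W([X,yy,z])),rot().as_quat()) for z in (60,112,150)]; print(X,[None if a is None else np.round(a,2).tolist() for a in s])
E
```

```text
green [[ -35. -166.   32.]
 [ -21. -126.   38.]
 [  27.  -63.   44.]]
green s [[ -38. -163.   33.]
 [ -10. -118.   39.]
 [  29.  -60.   87.]]
red s [[-28.  89.  25.]
 [ -5.  98.  63.]
 [ 26. 155. 332.]]
frontwall [-51.1 -46.1 -32.8]
fence top y [-196.  -177.2 -171.7]
frontwall [-53.7 -48.9 -37.7]
fence top y [-191.9 -174.9 -169.9]
held top 403 [[531. 365. 213.]
 [563. 396. 218.]
 [588. 421. 223.]]
-220 [None, [-1.06, -0.01, 0.61, 2.55, 1.41, 0.29, -0.25], [-1.02, -0.12, 0.51, 2.49, 1.06, 0.42, 0.1]]
-180 [[-0.68, 0.22, 0.33, 2.53, 2.32, 0.23, -1.15], [-0.99, 0.08, 0.64, 2.48, 1.4, 0.19, -0.19], [-0.97, -0.03, 0.57, 2.42, 0.99, 0.32, 0.23]]
-150 [[-0.54, 0.26, 0.21, 2.46, 2.24, 0.22, -1.03], [-0.93, 0.14, 0.65, 2.42, 1.32, 0.13, -0.07], [-0.93, 0.04, 0.59, 2.37, 0.88, 0.26, 0.38]]
-110 [[-0.28, 0.31, -0.05, 2.36, 1.98, 0.25, -0.73], [-0.71, 0.2, 0.45, 2.33, 1.14, 0.12, 0.13], [-0.82, 0.12, 0.56, 2.29, 0.65, 0.21, 0.63]]
-75 [[-0.11, 0.36, -0.22, 2.27, 1.81, 0.28, -0.5], [-0.49, 0.24, 0.24, 2.25, 1.06, 0.15, 0.23], [-0.7, 0.18, 0.47, 2.22, 0.49, 0.2, 0.82]]
-40 [[-0.14, 0.39, -0.16, 2.2, 1.72, 0.24, -0.39], [-0.5, 0.29, 0.29, 2.18, 0.73, 0.12, 0.58], [-0.56, 0.23, 0.36, 2.14, 0.4, 0.21, 0.92]]
0 [[-0.25, 0.43, 0.02, 2.12, 1.57, 0.15, -0.23], [-0.33, 0.34, 0.11, 2.08, 0.76, 0.18, 0.57], [-0.44, 0.29, 0.25, 2.05, 0.36, 0.24, 0.98]]
```

The block is held upright (crop 245,95) and the riser is clear. I'll carry it to the drawer now. The gap runs from y -61 to 89 in the drawer frame.

```bash
python3 - <<'E'
from h import *
q=rot().as_quat()
T=lambda x,y,z: W([x+10.7,y,0])*[1,1,0]+[0,0,z]   # z = world tcp z
r.move_ptp(T(-170,10,190),q); state("front")
try:
    r.servo_line(T(0,10,180),max_speed=120)
except r.PlanningError as e:
    print("line",e)
    r.move_ptp(T(0,10,180),q)
state("over"); print(np.round(r.read_joint_pos(),2))
try: r.servo_line(T(0,10,130),max_speed=80)
except r.PlanningError as e: print("down",e)
state("low")
print("rot err deg",np.degrees((Ro.from_quat(r.read_tool_rot())*rot().inv()).magnitude()))
im,d=capture("scene"); cv2.imwrite("pics/s2.png",cv2.resize(im[110:280,280:450,::-1],None,fx=3.4,fy=3.4))
E
```

```text
front t 6.3 tcp [512.4  63.6 190.6] F [-0.7  0.1 -1.8] gap 44.4
over t 7.9 tcp [680.6  54.3 179.9] F [-0.   0.1 -1.2] gap 44.5
[-0.37  0.34  0.15  2.08  0.69  0.18  0.63]
down the arm cannot follow that straight line within its joint ranges
low t 7.9 tcp [680.6  54.3 179.9] F [-0.   0.1 -1.2] gap 44.5
rot err deg 0.03244776934871247
```

View pics/s2.png

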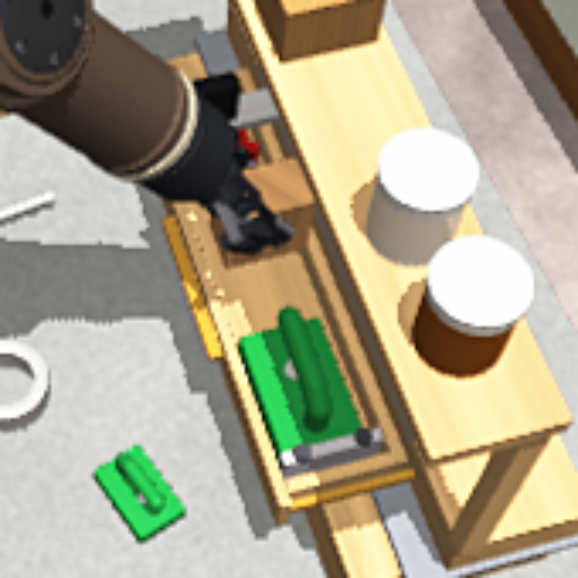

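The block is in the drawer, about 55 mm up, and clears the shelf, handle (290,380) and stop (250,145). The straight descent ran into a joint range, so I'll probe the nearest joint solutions step by step.

```bash
python3 - <<'E'
from h import *
q=rot().as_quat()
T=lambda x,y,z: W([x+10.7,y,0])*[1,1,0]+[0,0,z]
q0=r.read_joint_pos()
for y in (10,):
  for z in (180,172,164,156,148,140,132,124.5):
    s=inverse_kinematics(T(0,y,z),q); print(y,z,None if s is None else np.round(np.array(s)-q0,2))
for yaw in (-8,-5,0,3,6):
    R=rot(YAW+np.radians(yaw)).as_quat(); s=inverse_kinematics(T(0,10,125),R); print("yaw",yaw,None if s is None else np.round(np.array(s)-q0,2))
for l in (30,32):
    R=rot(YAW,np.radians(l)).as_quat(); s=inverse_kinematics(T(0,10,125),R); print("lean",l,None if s is None else np.round(np.array(s)-q0,2))
E
```

```text
10 180 [ 0.  0. -0. -0. -0.  0.  0.]
10 172 [-0.02  0.01  0.03  0.01  0.03 -0.02 -0.03]
10 164 [-0.04  0.03  0.05  0.02  0.06 -0.05 -0.07]
10 156 [ 0.09  0.04 -0.12  0.01  0.4  -0.   -0.39]
10 148 [ 0.09  0.05 -0.12  0.02  0.5  -0.01 -0.5 ]
10 140 [ 0.09  0.07 -0.12  0.03  0.62 -0.02 -0.62]
10 132 [ 0.1   0.08 -0.12  0.03  0.74 -0.02 -0.74]
10 124.5 [ 0.24  0.1  -0.31  0.03  0.85  0.06 -0.83]
yaw -8 [-0.11  0.11  0.08  0.03  0.62 -0.   -0.81]
yaw -5 [-0.1   0.1   0.09  0.04  0.69 -0.04 -0.82]
yaw 0 [ 0.24  0.1  -0.31  0.03  0.84  0.06 -0.82]
yaw 3 [ 0.4   0.11 -0.49  0.02  0.88  0.09 -0.76]
yaw 6 [ 0.56  0.14 -0.67  0.01  0.89  0.13 -0.69]
lean 30 [ 0.09  0.09 -0.1  -0.03 -0.06  0.02  0.07]
lean 32 [ 0.01  0.09  0.01  0.    0.03 -0.05 -0.04]
```

```bash
python3 - <<'E'
from h import *
q=rot().as_quat()
T=lambda x,y,z: W([x+10.7,y,0])*[1,1,0]+[0,0,z]
r.move_ptp(T(0,10,168),q)
s=inverse_kinematics(T(0,10,156),q); print(np.round(np.array(s)-r.read_joint_pos(),2))
r.move_ptp(T(0,10,156),q); state("156")
for z in (148,140,133,128,126,125,124,123):
    s=np.array(inverse_kinematics(T(0,10,z),q)); dj=abs(s-r.read_joint_pos()).max()
    try: r.servo_line(T(0,10,z),q if False else None,max_speed=40); k="line"
    except r.PlanningError:
        r.move_ptp(T(0,10,z),q); k="ptp"
    F=r.read_ft_force(); state(f"{z} {k} {dj:.2f}")
    if F[2]>2.5: break
E
```

```text
[ 0.13  0.02 -0.16  0.    0.36  0.03 -0.35]
156 t 8.7 tcp [681.3  53.7 156.4] F [-0.8  0.1 -2. ] gap 44.2
148 line 0.08 t 9.0 tcp [681.2  54.3 148.3] F [-0.1  0.6 -2.1] gap 44.5
140 line 0.12 t 9.3 tcp [681.3  54.2 140.3] F [ 0.2  0.5 -1.4] gap 44.5
133 line 0.13 t 9.7 tcp [681.2  54.  133.3] F [ 0.8  0.1 -1.9] gap 44.3
128 line 0.10 t 9.9 tcp [681.2  54.  128.2] F [-0.5  0.6 -1.7] gap 44.3
126 line 0.04 t 10.2 tcp [681.2  54.1 126.2] F [-0.2 -0.1 -1.7] gap 44.6
125 line 0.02 t 10.4 tcp [681.2  54.  125. ] F [-0.6  0.4 -2. ] gap 44.3
124 line 0.02 t 10.7 tcp [681.4  54.1 124.3] F [-0.7 -0.   1. ] gap 44.5
123 line 0.02 t 10.9 tcp [681.8  54.1 124.2] F [-4.5  0.5  8.9] gap 44.7
```

It touched the floor at exactly the predicted height. I'll release and back out along the tool axis.

```bash
python3 - <<'E'
from h import *
back=-rot().as_matrix()[:,2]; p=np.array(r.read_tool_pos())
r.servo_line(p*[1,1,0]+[-0.4,0,124.2],max_speed=30)
r.command_gripper(75); state("open")
for dist in (100,80,60):
    try: r.servo_line(p+dist*back,max_speed=80); print(dist); break
    except r.PlanningError as e: print(e)
state("out")
p=np.array(r.read_tool_pos())
r.move_ptp(W([-170,10,0])*[1,1,0]+[0,0,260],rot(lean=np.radians(30)).as_quat()); state("clear")
im,d=capture("scene"); P=cloud("scene",d); cv2.imwrite("pics/s3.png",cv2.resize(im[110:280,280:450,::-1],None,fx=3.4,fy=3.4))
Q=(P-O)@Rd
b=(d>0)&(abs(Q[...,2]-82)<3)&(abs(Q[...,0])<50)&(abs(Q[...,1]-10)<50)
print(b.sum(),cv2.minAreaRect(Q[b][:,:2].astype(np.float32)))
for l in (28,30,32,35):
  R=rot(lean=np.radians(l)); 
  print(l,[None if (s:=inverse_kinematics(tcp(W([x,y,96]),R),R.as_quat())) is None else np.round(s,2).tolist() for x,y in((-150,133),(0,133),(0,80),(0,25))])
E
```

```text
open t 11.6 tcp [681.5  54.1 124.2] F [-0.1  0.   0.5] gap 74.6
100
out t 13.0 tcp [624.5  56.8 205.6] F [ 0.8  0.3 -0.5] gap 74.8
clear t 13.6 tcp [501.   62.4 260.4] F [-0.1 -0.5 -0.5] gap 75.4
328 ((-1.9552078247070312, 8.509153366088867), (69.75068664550781, 46.82292556762695), 0.3560612201690674)
28 [[-0.13, 0.31, -0.58, 2.17, 1.03, 0.56, 0.01], [-0.02, 0.5, -0.58, 1.86, 0.98, 0.63, 0.28], [0.07, 0.47, -0.56, 1.91, 0.95, 0.56, 0.37], [0.12, 0.44, -0.49, 1.95, 0.87, 0.47, 0.52]]
30 [[-0.17, 0.3, -0.55, 2.2, 1.12, 0.55, -0.09], [-0.05, 0.49, -0.55, 1.9, 1.05, 0.59, 0.2], [0.04, 0.46, -0.54, 1.94, 1.03, 0.53, 0.28], [0.09, 0.43, -0.46, 1.98, 0.96, 0.43, 0.42]]
32 [[-0.21, 0.29, -0.52, 2.22, 1.21, 0.54, -0.2], [-0.08, 0.48, -0.51, 1.93, 1.12, 0.56, 0.12], [0.01, 0.45, -0.51, 1.97, 1.12, 0.49, 0.18], [0.06, 0.42, -0.43, 2.01, 1.06, 0.39, 0.31]]
35 [[-0.29, 0.28, -0.45, 2.27, 1.35, 0.53, -0.36], [-0.14, 0.46, -0.44, 1.97, 1.25, 0.52, -0.03], [-0.05, 0.43, -0.43, 2.02, 1.27, 0.44, 0.01], [-0.01, 0.4, -0.34, 2.06, 1.26, 0.34, 0.09]]
```

View pics/s3.png

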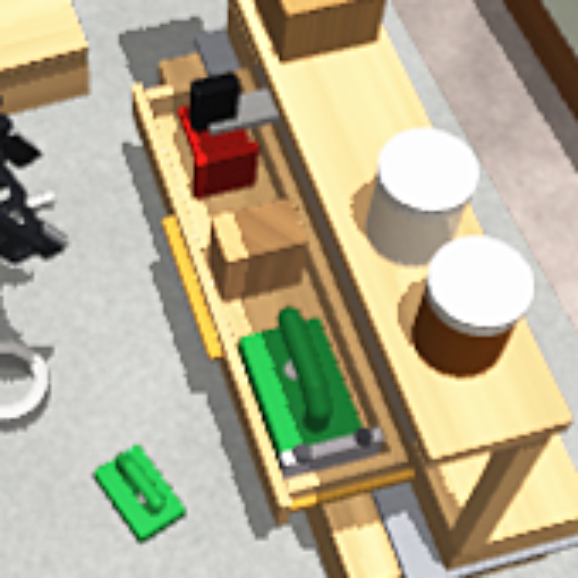

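The block stands square in the gap (crop 260,250), at drawer (-2, 8.5) and off by 0.4°. Handle and stop are untouched. Next is the grip.

```bash
python3 - <<'E'
from h import *
R=rot(lean=np.radians(30)); q=R.as_quat()
T=lambda x,y,z: tcp(W([x,y,z]),R)
r.command_gripper(55)
r.move_ptp(T(-150,133.5,160),q); state("pre")
r.servo_line(T(0,133.5,98),max_speed=110); state("at")
r.command_gripper(0); state("closed"); print(D(r.read_tool_pos()))
F0=np.array(r.read_ft_force()); print(np.round(Rd.T@F0,1))
y0=133.5
y=y0
# fast part
r.servo_line(T(0,60,98),max_speed=60); state("60"); 
y=60
while y>5:
    y-= 4 if y>34 else 1
    r.servo_line(T(0,y,98),max_speed=30)
    F=Rd.T@(np.array(r.read_ft_force())-F0)
    if y<34 or abs(F[1])>6: print(y,np.round(F,1),np.round(D(r.read_tool_pos()),1)[1],round(r.read_time(),1))
    if F[1]>18: break
E
```

```text
pre t 14.6 tcp [535.7 184.8 223.1] F [-0.4 -0.7 -0.1] gap 55.0
at t 16.3 tcp [685.4 177.8 162.2] F [-0.2  0.5  0.1] gap 54.6
closed t 16.7 tcp [685.6 178.2 162.3] F [-4.5  0.4  5.6] gap 17.4
[  9.20888618 134.20675753  82.32695248]
[-4.5  0.2  5.6]
60 t 18.1 tcp [682.1 104.7 162.3] F [-7.1  2.4  7.7] gap 16.8
32 [-1.7  1.5  1.8] 32.8 20.0
31 [-1.5  4.5  0.8] 32.4 20.3
30 [-1.3  4.4  1. ] 31.6 20.5
29 [0.3 6.1 0.3] 31.4 20.8
28 [ 1.3  8.7 -2.4] 31.4 21.0
27 [ 1.8 12.2 -3.1] 31.5 21.3
26 [ 2.6 14.  -4.7] 31.5 21.5
25 [ 4.  16.3 -6.2] 31.5 21.8
24 [ 4.7 17.9 -6.6] 31.5 22.0
23 [ 5.6 21.2 -9.2] 31.4 22.3
```

Everything closed up at tool y 31.4 with 21 N, where the fence face plus 155 mm puts it. I'll ease the load, release, retreat and check.

```bash
python3 - <<'E'
from h import *
R=rot(lean=np.radians(30)); q=R.as_quat(); back=-R.as_matrix()[:,2]
T=lambda x,y,z: tcp(W([x,y,z]),R)
r.servo_line(T(0,29,98),max_speed=30); state("ease")
r.command_gripper(45); r.wait(0.2); state("open"); print(np.round(D(r.read_tool_pos()),1))
r.servo_line(T(0,31.4,98),max_speed=30)
r.servo_line(T(0,31.4,98)+80*back,max_speed=80)
r.move_ptp(T(-200,31,190),q); state("clear")
im,d=capture("scene"); P=cloud("scene",d); cv2.imwrite("pics/s4.png",cv2.resize(im[110:280,280:450,::-1],None,fx=3.4,fy=3.4))
Q=(P-O)@Rd
for n,z,ys in (("block",82,(-90,20)),("grip",116,(0,80))):
    b=(d>0)&(abs(Q[...,2]-z)<3)&(abs(Q[...,0])<45)&(Q[...,1]>ys[0])&(Q[...,1]<ys[1])
    print(n,b.sum(),cv2.minAreaRect(Q[b][:,:2].astype(np.float32)))
E
```

```text
ease t 22.6 tcp [680.7  75.5 162.3] F [-4.   7.3  4.1] gap 17.4
open t 23.2 tcp [680.7  72.9 161.7] F [ 0.   0.2 -0.4] gap 45.2
[ 9.4 28.8 81.7]
clear t 25.3 tcp [481.4  84.7 254.3] F [ 0.1  0.5 -0.4] gap 45.3
block 388 ((-0.9109268188476562, -38.16039276123047), (84.94644165039062, 77.67564392089844), 41.93165588378906)
grip 78 ((-0.8180141448974609, 29.926795959472656), (18.36785888671875, 40.071571350097656), 89.39610290527344)
```

View pics/s4.png

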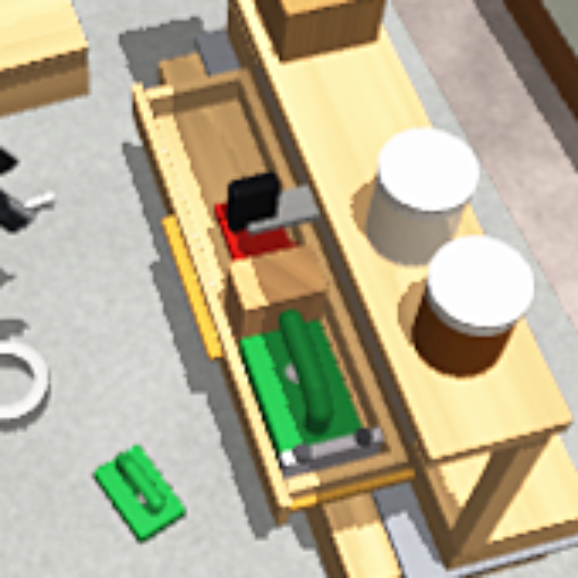

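Fence, handle (290,380), block (275,290) and stop (265,230) are all in contact, the block is upright, and the gripper is clear.

```bash
python3 -c "
from h import *
print(order.hand_in())"
```

```text
the job is handed in; nothing more can be done
None
```

The job is handed in: the block stands upright in the gap, the stop is slid up until fence, handle, block and stop met firmly (21 N), the stop is released, and the granite sample, steel insert and torque driver were not touched.

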